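# Scrape the tile chips off the springy slate

## Robot

A 6-joint arm with a two-finger parallel gripper is mounted at the origin on the work surface. World frame = base frame: x ahead of the robot, y to its left, z up, the work surface at z = 0. Lengths are in m, angles in rad, forces in N, time in s.
With the tool pointing down it reaches from about 0.325 to 0.775 m from the base axis. Payload 5.5 kg.
Tool frame: the origin (TCP) lies between the finger pads; the fingertips stand 8 mm ahead of it and the grasp point (between the pads) lies 11 mm behind it (tcp_to_tips is the distance from the TCP to the fingertips, in m); z points along the fingers, y is the line along which they close (so a half turn about z gives the same grasp; the last joint's range is limited). The gripper opens to 88 mm and grips with 3 to 60 N. Pads are 20 mm wide; open, the fingers measure 115 mm over their backs; the gripper's body (75 mm by 178 mm) begins 61 mm behind the grasp point.
Start: joints at [-1.256, 0.091, 1.231, -0, 1.82, -0.057], TCP at [0.218, -0.559, 0.231] pointing down, gripper open.
Joint ranges: [-2.87, 2.87], [-0.86, 2.18], [0.17, 2.46], [-1.51, 4.65], [0.06, 2.69], [-2.65, 2.65]. Speed limits (rad/s): [2.57, 2.57, 3.01, 3.14, 3.14, 3.14].

## Interface

Orientations are given as a unit quaternion [w, x, y, z].
In Python, from bench import * gives the robot as it stands. Calls block until the motion is done:
- move_to(position, orientation): joint-space move of the TCP to a pose.
- move_l(position, speed=0.15, orientation=None): straight line of the TCP; orientation=None keeps the orientation; speed is the mean speed in m/s.
- movej(angles): joint-space move.
- gripper_open() and close(): open the fingers fully, or close them until they stop; the grip force is fixed at half the most.
- hold(seconds).
- inverse_kinematics(position, orientation): joint angles nearest the present ones, or None.
- state(): the state.
- get_image(name): name is "side" or "top" or "wrist"; returns a dict with "frame" (480x640x3 uint8, blue, green, red), "depth" (480x640 float32, m along the optical axis (not along the pixel's ray), 0 where there is no reading), "camera_matrix" (3x3 intrinsics, pixels), "k1" (the pictures are not rectified: a ray, as slopes to the right and down, at radius r is drawn at 1 + k1 r^2 times it, then the intrinsics apply), "view" (4x4, takes a point from world to camera coordinates). Camera axes: x right, y up, looking along -z (the intrinsics and any distortion apply to the point x, -y, -z); pixel columns grow to the right and rows downward; lengths in m; the calibration is good to about 2 mm. A picture is of the moment at which its call begins.
A pose or a line that the arm cannot do raises IKError and nothing moves.
- job_done(): hands the job in; it is judged then, once.
The state is a dict: "time": time; "joint_pos": joint angles; "dq": joint speeds; "joint_torque": joint torques, N m; "ee_pos": TCP position; "ee_rot": TCP orientation; "ft_force": force on the tool from outside, world axes, zero at the start; "moment": the same for the moment, N m; "finger_gap": finger opening in m; "finger_force": force on a finger pad.
Only numpy, scipy, OpenCV 4.12 (cv2) and the standard library are available. Lean on these libraries where they do the work, as an engineer would, in place of code of your own. Each camera call takes 0.05 s, during which the arm holds its last target. There are 200 camera calls.

## Task

Take the scraper block by its grip, set it on the bare end of the springy slate behind the tile chips, press it down with about 15 N (within 2 N) and, keeping it pressed like that and never letting it lift off part-way, push all the chips along over the open edge into the brass catch tray, without touching them with your fingers. Then stand the scraper back on the middle of its cork mat, and leave the bowl, elephant, brass box and key-card stand alone. Never press harder than 24 N on the slate.

Things in the scene. Friction and masses are not known exactly. Their poses are not given: they have to be found in the camera images.
- scraper_mid (a point): Centre of the scraper block, half-way up, 36 mm above its underside; z up. A wooden foot 28 (x) x 120 (y) x 24 mm high with a rubber sole; on it a centred upright coral-red painted grip 30 (x) x 70 (y) mm, from 24 to 72 mm above the underside. Grip it across the 30 mm (along its x), above the foot. 0.16 to 0.26 kg. Starts standing on the cork mat; the same either way round about z.
- scraper: The same scraper block; this origin is the centre of its underside (the sole), with the same axes.
- mat_top (a point): Centre of the top face of the cork mat, 85 (x) x 160 (y) x 5 mm, fixed on the counter; z up. The scraper's home.
- slate_top (a point): Centre of the top face of the dark slate, 240 (x) x 136 (y) x 20 mm, 50 mm above the counter. +x is the sweep direction, to the brass tray; y is across. Fixed walnut fences along both long sides, inner faces 140 mm apart, rise 14 mm above it; both ends are open. The chips leave the 50 mm at the -x end bare: the scraper is set down there, its long side across.
- slate: The slate itself; origin 20 mm below its top, same axes. It floats level on a springy pad and moves straight down only, at most 14 mm. It does not give until pressed with a preload that differs each time and cannot be seen (0 to 14 N), then sinks 2 mm for each further 3 N: the pressing force must be felt, depth does not tell it. Smooth, friction about 0.3.
- tray_floor (a point): Centre of the inner floor of the fixed brass catch tray, 5 mm above the counter; axes as the slate's. 120 (x) x 144 (y) mm inside, three walls 64 mm high; its fourth side is the slate's +x end, whose top edge lies 45 mm above this floor and 60 mm to -x of this point. Chips pushed over that edge drop in.
- chip0: Loose chip of glazed tile, turquoise on top, 24 x 19 x 8 mm, 11 g, lying on the slate; origin at the centre of its underside.
- chip1: Loose chip of glazed tile, pearl white on top, 24 x 19 x 8 mm, 11 g, lying on the slate; origin at the centre of its underside.
- chip2: Loose chip of glazed tile, turquoise on top, 24 x 19 x 8 mm, 11 g, lying on the slate; origin at the centre of its underside.
- chip3: Loose chip of glazed tile, orange on top, 24 x 19 x 8 mm, 11 g, lying on the slate; origin at the centre of its underside.
- chip4: Loose chip of glazed tile, pearl white on top, 24 x 19 x 8 mm, 11 g, lying on the slate; origin at the centre of its underside.
- bowl: Bystander: turquoise glazed clay bowl, 116 mm wide, 55 mm high; origin under its centre. Either the bowl or the mat with the scraper is on the left, the other on the right.
- elephant: Bystander: carved rosewood elephant, about 125 (y) x 66 (x) x 88 mm high; origin on the counter under its body.
- brass_box: Bystander: brass box with a shell-inlaid lid (shut), 74 x 109 x 52 mm high; origin under its centre.
- key_stand: Bystander: slotted walnut stand with four white key cards upright in it, 75 x 120 x 71 mm high; origin under its centre.

How it is judged:
On the way, in this order (a step that is already met when the one before it is completed fails the run):
1. The scraper is pressed on the slate behind the chips with 13 to 18 N (its centre more than 75 mm towards the bare end) (x of scraper_mid in the frame of slate_top between -0.135 and -0.075 m and contact force between scraper and slate between 13 and 18 N), for 0.2 s.
2. The scraper is pressed on the middle of the slate with 13 to 18 N (its centre within 40 mm of the middle) (x of scraper_mid in the frame of slate_top between -0.04 and 0.04 m and contact force between scraper and slate between 13 and 18 N), for 0.2 s.
3. The scraper is still pressed with 13 to 18 N as it reaches the tray's edge (its centre 80 to 125 mm past the middle) (x of scraper_mid in the frame of slate_top between 0.08 and 0.125 m and contact force between scraper and slate between 13 and 18 N), for 0.1 s.
At the end, for the whole second after the job is handed in: All five chips lie still within the catch tray (origin within 64 mm in x and 75 mm in y of the tray floor's centre and less than 40 mm above it); the scraper stands at rest and upright (within 0.12 rad) on the cork mat, its centre within 35 mm of the mat's centre, released (x of chip0 in the frame of tray_floor between -0.064 and 0.064 m and y of chip0 in the frame of tray_floor between -0.075 and 0.075 m and z of chip0 in the frame of tray_floor between -0.005 and 0.04 m and linear speed of each of chip0, chip1, chip2, chip3, chip4, scraper below 0.02 m/s and x of chip1 in the frame of tray_floor between -0.064 and 0.064 m and y of chip1 in the frame of tray_floor between -0.075 and 0.075 m and z of chip1 in the frame of tray_floor between -0.005 and 0.04 m and x of chip2 in the frame of tray_floor between -0.064 and 0.064 m and y of chip2 in the frame of tray_floor between -0.075 and 0.075 m and z of chip2 in the frame of tray_floor between -0.005 and 0.04 m and x of chip3 in the frame of tray_floor between -0.064 and 0.064 m and y of chip3 in the frame of tray_floor between -0.075 and 0.075 m and z of chip3 in the frame of tray_floor between -0.005 and 0.04 m and x of chip4 in the frame of tray_floor between -0.064 and 0.064 m and y of chip4 in the frame of tray_floor between -0.075 and 0.075 m and z of chip4 in the frame of tray_floor between -0.005 and 0.04 m and horizontal distance between scraper_mid and mat_top below 0.035 m and angle between scraper_mid's own z axis and vertical below 0.12 rad and z of scraper_mid in the frame of mat_top between 0.03 and 0.042 m); the robot touches nothing.
It fails at once if the scraper presses on the slate with more than 24 N (contact force between scraper and slate above 24 N).
It fails at once if over the slate's middle part (centre from 60 mm before to 85 mm past the middle) the scraper is low but off the slate: its sole 6 to 26 mm above it (x of scraper_mid in the frame of slate_top between -0.06 and 0.085 m and y of scraper_mid in the frame of slate_top between -0.06 and 0.06 m and z of scraper_mid in the frame of slate_top between 0.042 and 0.062 m).
It fails at once if the fingers touch a chip (contact force between the fingers and chip0 above 0.3 N or contact force between the fingers and chip1 above 0.3 N or contact force between the fingers and chip2 above 0.3 N or contact force between the fingers and chip3 above 0.3 N or contact force between the fingers and chip4 above 0.3 N).
It fails at once if a bystander is moved by more than 15 mm (distance of any of bowl, elephant, brass_box, key_stand from where it was at the start of the episode above 0.015 m).
It also fails if it takes over 72 s, if anything falls off the work surface, if the arm or the gripper's body presses on something with over 40 N, if the wrist force passes 120 N, or if a joint passes its speed limit or range.

## Working session

There is one attempt and no reset: what is moved stays moved. The work goes in short steps, each a Python script; the robot and the scene stay as the last script left them, time stands still between calls to the robot, and variables do not carry over. Pictures are saved under pics/ and viewed, at most 10 in all, crops included, and the job is handed in when it is done.

```bash
ls; mkdir -p pics
cat > h.py <<'E'
from bench import *
import numpy as np, cv2
def cloud(im):
    K=np.array(im["camera_matrix"]);k1=im["k1"];d=im["depth"]
    v,u=np.mgrid[0:480,0:640]
    xd=(u-K[0,2])/K[0,0];yd=(v-K[1,2])/K[1,1]
    x,y=xd.copy(),yd.copy()
    for _ in range(15):
        s=1+k1*(x*x+y*y);x,y=xd/s,yd/s
    P=np.stack([x*d,-y*d,-d,np.ones_like(d)],-1)
    W=P@np.linalg.inv(np.array(im["view"])).T
    W[d==0]=np.nan
    return W[...,:3]
E
python3 - <<'E'
from h import *
for n in("top","side"):
    im=get_image(n);cv2.imwrite(f"pics/{n}0.png",im["frame"]);np.save(f"{n}.npy",cloud(im))
s=state();print(s)
E
```

```text
pics
{'time': 0.1, 'joint_pos': array([-1.25570421e+00,  9.17908131e-02,  1.23176502e+00, -2.20035633e-05,
        1.81977523e+00, -5.66947033e-02]), 'dq': array([-0.00024461, -0.00115183, -0.00075645,  0.00224007, -0.00164283,
        0.0013186 ]), 'joint_torque': array([ 3.78364610e-03, -4.47857630e+01, -4.07570779e+01,  7.01184268e-02,
        2.84522830e-02, -9.40780433e-05]), 'ee_pos': array([ 0.21788693, -0.55877669,  0.22961584]), 'ee_rot': array([-8.60584106e-04,  9.82771647e-01,  1.84821900e-01, -1.22563688e-04]), 'ft_force': array([-0.26798461, -0.34307565,  0.12120912]), 'moment': array([-0.03332412, -0.0196214 , -0.02571451]), 'finger_force': 0.0, 'finger_gap': 0.08786257268447402}
```

View pics/top0.png

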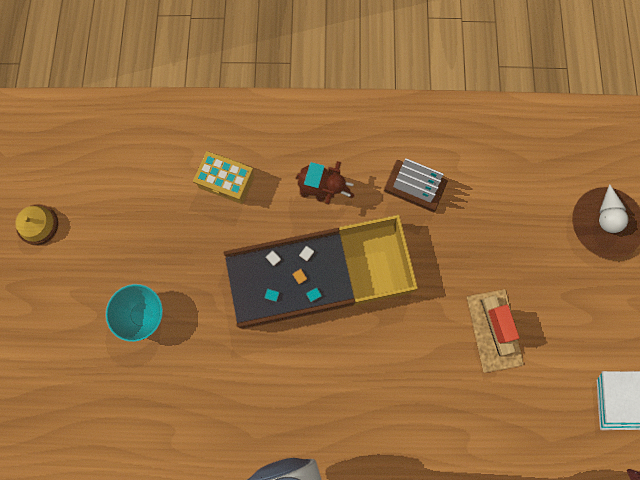

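The top view shows the bowl at left (134,312), the slate at (289,278) with the tray to its right (378,260), the mat and scraper at (495,332) with the red grip at (505,323), and the bystanders along the back.

Run:
```python
from h import *
for n in("top","side"):
    W=np.load(n+".npy");f=cv2.imread(f"pics/{n}0.png");h=cv2.cvtColor(f,cv2.COLOR_BGR2HSV)
    H,S,V=[h[...,i].astype(int) for i in range(3)];z=W[...,2]
    r=np.hypot(W[...,0],W[...,1])<0.95
    def rect(name,m):
        m=cv2.morphologyEx((m&r).astype(np.uint8),cv2.MORPH_OPEN,np.ones((2,2)))
        k,l,st,c=cv2.connectedComponentsWithStats(m)
        if k<2:print(n,name,"none");return
        i=1+np.argmax(st[1:,4]);P=W[l==i]
        q=cv2.minAreaRect(P[:,:2].astype(np.float32))
        print(n,name,len(P),"c",np.round(q[0],4),"sz",np.round(q[1],4),"ang",round(q[2],2),"z",np.round(np.median(P[:,2]),4), "px",c[i].round())
    rect("slate",(abs(z-.05)<.008)&(V<90)&(S<110))
    rect("fences+tray",(z>.035)&(z<.08)&(W[...,0]<.62)&(W[...,0]>.2)&(abs(W[...,1])<.25))
    rect("grip",((H<8)|(H>174))&(S>140)&(V>120)&(z>.07)&(z<.085))
    rect("foot",(abs(z-.029)<.006)&(W[...,1]<-.15))
    rect("mat",(abs(z-.005)<.004)&(z>.003)&(W[...,1]<-.1)&(S<140))
    rect("tray",(H>18)&(H<32)&(S>150)&(z<.075)&(W[...,0]<.55))
    for nm,m in(("turq",(H>80)&(H<100)&(S>100)),("white",(S<60)&(V>150)),("or",(H>5)&(H<20)&(S>160)&(V>170))):
        m=(m&(abs(z-.058)<.006)&(W[...,0]<.6)&r).astype(np.uint8)
        k,l,st,c=cv2.connectedComponentsWithStats(m)
        for i in range(1,k):
            if st[i,4]>15:print(n,nm,st[i,4],np.nanmean(W[l==i],0).round(4))
```

```text
top slate 7051 c [0.542  0.0551] sz [0.1439 0.2407] ang 14.71 z nan px [289. 279.]
top fences+tray 9247 c [nan nan] sz [nan  0.] ang nan z nan px [294. 281.]
top grip 543 c [ 0.456  -0.3823] sz [0.0745 0.0562] ang 19.34 z nan px [507. 324.]
top foot 1818 c [ 0.2832 -0.6113] sz [0.     0.0047] ang 0.0 z nan px [622. 398.]
top mat 250 c [ 0.4867 -0.3338] sz [0.0674 0.0336] ang 5.47 z 0.0047 px [479. 310.]
top tray 1161 c [ 0.5362 -0.1387] sz [0.0538 0.1343] ang 13.91 z nan px [382. 289.]
top turq 28 [0.5157 0.3939 0.0547]
top turq 116 [0.5064 0.0931 0.0567]
top turq 113 [0.5086 0.0109 0.0567]
top turq 227 [0.4528 0.3745 0.0545]
top white 95 [0.5908 0.0267 0.0573]
top white 103 [0.5817 0.0933 0.0574]
top or 103 [0.5451 0.0391 0.0568]
side slate 4893 c [0.5486 0.0669] sz [0.1387 0.2372] ang 17.02 z nan px [320. 264.]
side fences+tray 7314 c [ 0.5684 -0.0517] sz [0.1538 0.4767] ang 12.81 z nan px [324. 260.]
side grip 181 c [ 0.4674 -0.4453] sz [0.0673 0.1987] ang 9.12 z 0.0744 px [426. 163.]
side foot 981 c [ 0.3117 -0.7127] sz [0.0989 0.2855] ang 1.71 z nan px [497. 146.]
side mat 48 c [ 0.4561 -0.3435] sz [0.0328 0.0238] ang 16.53 z 0.0036 px [420. 190.]
side tray none
side turq 80 [0.5086 0.0115 0.0569]
side turq 98 [0.5064 0.0954 0.0569]
side turq 534 [0.4669 0.3747 0.0534]
side white 62 [0.5909 0.0298 0.0563]
side white 92 [0.5811 0.0965 0.0568]
side white 199 [0.0157 0.0625 0.0578]
side or 41 [0.544  0.0423 0.0567]
```

View pics/side0.png

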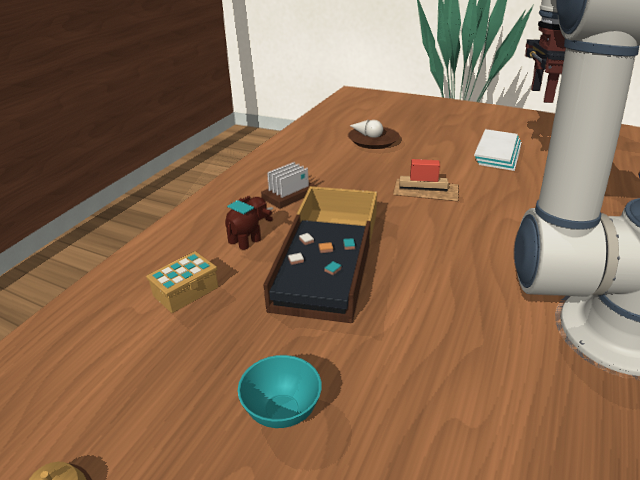

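The side view confirms it: chips sit in the middle of the slate (300-350,240-268), and the scraper stands on the mat at (425,175). Next I'll take closer looks with the wrist camera.

```bash
cat >> h.py <<'E'
def quat(yaw): return [0,np.cos(yaw/2),np.sin(yaw/2),0]
def ray(im,uv,z):
    K=np.array(im["camera_matrix"]);V=np.linalg.inv(np.array(im["view"]))
    p=(np.asarray(uv,float)-[K[0,2],K[1,2]])/[K[0,0],K[1,1]];x=p.copy()
    for _ in range(15): x=p/(1+im["k1"]*(x**2).sum(1,keepdims=True))
    D=np.c_[x[:,0],-x[:,1],-np.ones(len(x))]@V[:3,:3].T;C=V[:3,3]
    return (C+D*((z-C[2])/D[:,2:]))[:,:2]
E
python3 - <<'E'
from h import *
import pickle
for i,p in enumerate([(.455,-.36,.33),(.54,.04,.33)]):
    try:
        move_to(p,quat(np.radians(15)))
    except IKError as e: print(e);continue
    hold(.3);im=get_image("wrist");pickle.dump(im,open(f"w{i}.pkl","wb"));cv2.imwrite(f"pics/w{i}.png",im["frame"])
    print(state()["time"],np.linalg.inv(im["view"])[:3,3],state()["ft_force"])
a=[cv2.imread(f"pics/w{i}.png") for i in(0,1)]
cv2.imwrite("pics/w01.png",cv2.resize(np.vstack(a),(400,600)))
E
```

```text
1.6833 [ 0.52101241 -0.34316191  0.48381092] [ 0.92900764 -0.46834303 -0.23719516]
3.55 [0.6065767  0.05688044 0.48410659] [-0.63792224  0.08089097  0.25930105]
```

View pics/w01.png

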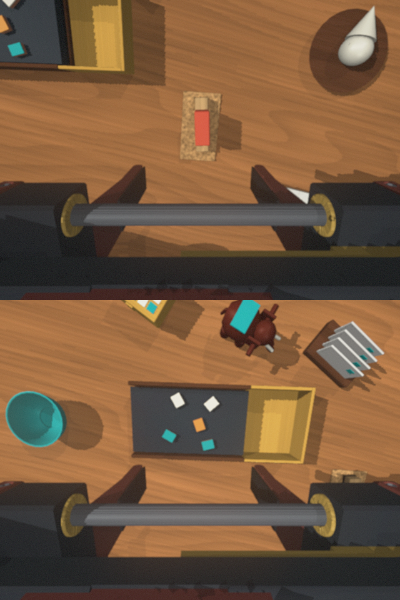

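Wrist picture 1 (half-scale) shows the mat at x 181-222, y 92-160, with the grip at (202,127). Picture 2 shows the slate at x 131-248, y 385-458, with the tray to its right. Both are clear enough to fit rectangles.

Run:
```python
from h import *
import pickle
im0,im1=[pickle.load(open(f"w{i}.pkl","rb")) for i in(0,1)]
def fit(im,m,z,name,box):
    k=np.zeros((480,640),bool);u0,u1,v0,v1=box;k[v0:v1,u0:u1]=1
    m=cv2.morphologyEx((m&k).astype(np.uint8),cv2.MORPH_CLOSE,np.ones((3,3)))
    n,l,st,c=cv2.connectedComponentsWithStats(m);i=1+np.argmax(st[1:,4])
    v,u=np.where(l==i);P=ray(im,np.c_[u,v],z);q=cv2.minAreaRect((P*1000).astype(np.float32))
    print(name,len(u),"c",np.round(q[0],1),"mean",(P.mean(0)*1000).round(1),"sz",np.round(q[1],1),"ang",round(q[2],1));return l==i
for nm,im in(("w0",im0),("w1",im1)):
    h=cv2.cvtColor(im["frame"],cv2.COLOR_BGR2HSV).astype(int);H,S,V=h[...,0],h[...,1],h[...,2];Z=cloud(im)[...,2]
    if nm=="w0":
        B=(280,365,140,262)
        red=((H<8)|(H>172))&(S>130)
        print("z",np.nanmedian(Z[190:210,320:328]))
        m=fit(im,red,.077,"red all",B)
        fit(im,red&(Z>.07),.077,"grip top",B)
        fit(im,(Z>.022)&(Z<.036),.029,"foot",B)
        fit(im,((Z>.0025)),.005,"mat+",B)
        cv2.imwrite("pics/c0.png",cv2.resize(im["frame"][130:275,260:400],None,fx=4,fy=4,interpolation=0))
    else:
        fit(im,(V<95)&(S<110)&(abs(Z-.05)<.006),.05,"slate",(190,410,120,270))
        m=(Z>.054)&(Z<.064)&(S>100)&(H>80)&(H<100)|(Z>.054)&(Z<.064)&(V>150)
        m[:, :215]=0;m[:,390:]=0;m[:138]=0;m[250:]=0
        n,l,st,c=cv2.connectedComponentsWithStats(m.astype(np.uint8))
        for i in range(1,n):
            if st[i,4]>60:
                v,u=np.where(l==i);print("chip",st[i,4],(ray(im,np.c_[u,v],.058).mean(0)*1000).round(1))
```

```text
z 0.0769743111525234
red all 1294 c [ 461.3 -366.8] mean [ 461.7 -366.7] sz [69.9 28.9] ang 16.6
grip top 1281 c [ 461.  -366.8] mean [ 461.6 -366.6] sz [69.2 28.6] ang 16.6
foot 387 c [ 505.4 -353.2] mean [ 505.5 -353. ] sz [24.9 27.4] ang 17.7
mat+ 6358 c [ 450.3 -364.3] mean [ 454.3 -363.5] sz [160.8  84.9] ang 10.6
slate 17403 c [547.3  61.3] mean [549.5  63. ] sz [141.7 237.9] ang 13.1
chip 301 [586.2  95.1]
chip 297 [597.   27.7]
chip 276 [549.7  40.5]
chip 270 [511.2  95.3]
chip 244 [512.8  11.6]
```

View pics/c0.png

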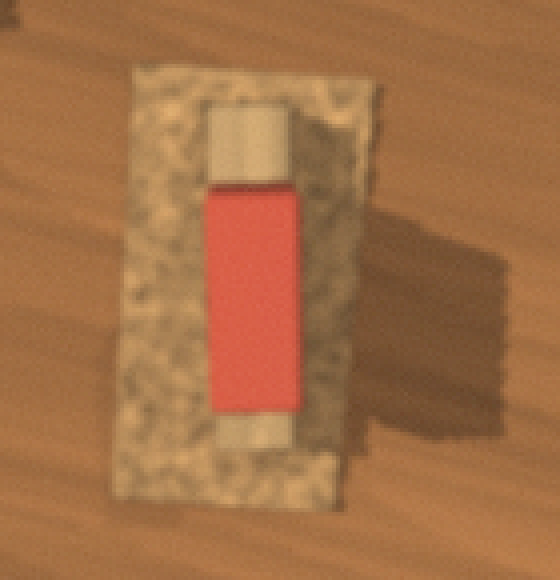

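```bash
cat >> h.py <<'E'
def ft(n=12):
    a=[]
    for _ in range(n): hold(.02);a.append(state()["ft_force"])
    return np.mean(a,0),np.std(a,0)
E
python3 - <<'E'
from h import *
import pickle
for nm in("top","w1"):
    if nm=="top":
        W=np.load("top.npy");f=cv2.imread("pics/top0.png");im=None
    else:
        im=pickle.load(open("w1.pkl","rb"));W=cloud(im);f=im["frame"]
    h=cv2.cvtColor(f,cv2.COLOR_BGR2HSV).astype(int);z=W[...,2]
    # slate frame coords
    t=np.radians(14);c=np.array([.547,.061]);ex=np.array([np.sin(t),-np.cos(t)]);ey=np.array([np.cos(t),np.sin(t)])
    x=(W[...,:2]-c)@ex;y=(W[...,:2]-c)@ey
    for s in(1,-1):
        m=(abs(z-.064)<.0035)&(abs(x)<.1)&(s*y>.055)&(s*y<.1)
        a,b=np.polyfit(x[m],y[m],1);print(nm,"fence",s,m.sum(),"y0",round(b*1000,1),"slope deg",round(np.degrees(a),2),"spread",np.percentile(y[m],[2,98]).round(4))
    m=(abs(y)<.05)&(abs(z-.05)<.004)&(abs(x)<.2);print("slate x",np.percentile(x[m],[.2,99.8]).round(4))
    m=(abs(y)<.05)&(z>.058)&(z<.074)&(x>.2)&(x<.3);print("tray far wall x",np.percentile(x[m],[3,50,97]).round(4))
g=[.461,-.3668];q=quat(np.radians(16.6))
move_to([*g,.17],q);hold(.3);print("free",ft())
move_l([*g,.049],.12);close();hold(.2)
s=state();print(s["finger_gap"],s["finger_force"],s["ee_pos"])
move_l([*g,.10],.08);hold(.3);print("held",ft());s=state();print(s["finger_gap"],s["time"])
move_l([*g,.25],.2)
move_to([.523,.158,.25],quat(np.radians(14)));hold(.4);print("held",ft(),state()["time"])
im=get_image("wrist");pickle.dump(im,open("w2.pkl","wb"));cv2.imwrite("pics/w2.png",im["frame"])
E
```

```text
top fence 1 330 y0 70.4 slope deg -0.83 spread [0.0658 0.0749]
top fence -1 361 y0 -77.5 slope deg -0.87 spread [-0.082  -0.0728]
slate x [-0.1194  0.1179]
tray far wall x [0.238  0.2412 0.2448]
w1 fence 1 1133 y0 75.4 slope deg -1.04 spread [0.0706 0.0802]
w1 fence -1 901 y0 -71.8 slope deg -1.07 spread [-0.0765 -0.0671]
slate x [-0.1204  0.1184]
tray far wall x [0.2391 0.2414 0.2456]
free (array([-0.06536771, -0.00862294,  0.07273848]), array([0.33276717, 0.28353061, 0.35323295]))
0.02994618214887652 29.988266229629517 [ 0.46098198 -0.36679668  0.04895447]
held (array([ 0.07673364, -0.05742637, -1.84424029]), array([0.43038948, 0.35602888, 0.42820158]))
0.02986392443688252 9.2583
held (array([-0.13907954,  0.22144707, -1.89681547]), array([0.35598229, 0.42455729, 0.5332584 ])) 12.6667
```

View pics/w2.png

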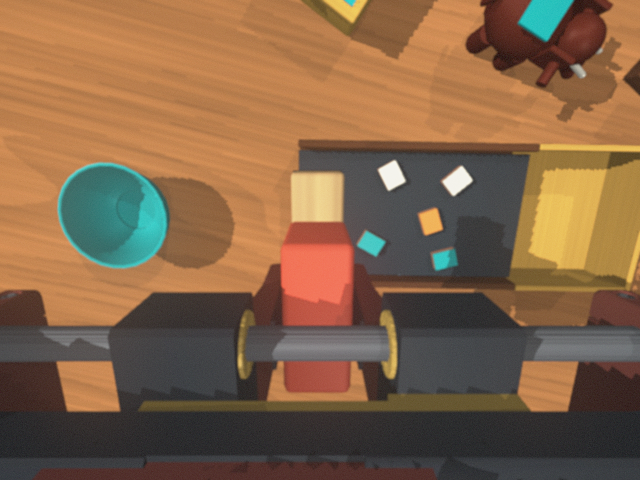

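The scraper is held straight, with its foot end at (317,172). The chips are clear ahead of it, and the fences run at rows ~147 and ~283. I'll refine the slate pose from this view and check the foot offset.

Run:
```python
from h import *
import pickle
im=pickle.load(open("w2.pkl","rb"));W=cloud(im);z=W[...,2]
t=np.radians(13.05);c=np.array([.5485,.0624]);ex=np.array([np.sin(t),-np.cos(t)]);ey=np.array([np.cos(t),np.sin(t)])
x=(W[...,:2]-c)@ex;y=(W[...,:2]-c)@ey
for s in(1,-1):
    m=(abs(z-.064)<.0035)&(abs(x)<.11)&(s*y>.06)&(s*y<.09)
    a,b=np.polyfit(x[m],y[m],1);print("fence",s,m.sum(),round(b*1000,1),round(np.degrees(a),2),np.percentile(y[m],[2,98]).round(4))
m=(abs(y)<.05)&(abs(z-.05)<.004)&(abs(x)<.2);print("slate x",np.percentile(x[m],[.2,99.8]).round(4))
E=ray(im,[[292,172],[317,172],[343,172]],.23);T=state()["ee_pos"][:2];t2=np.radians(14)
print("foot end in tool", (E-T)@np.array([[np.cos(t2),np.sin(t2)],[np.sin(t2),-np.cos(t2)]]).T, state()["ee_pos"])
m=(abs(W[...,2]-.23)<.01)&(h:=np.ones((480,640),bool));m[:, :280]=0;m[:,355:]=0;m[:165]=0;m[225:]=0
print(np.nanmedian(z[178:210,300:335]))
```

```text
fence 1 1858 73.4 -0.13 [0.0696 0.0773]
fence -1 956 -73.5 -0.15 [-0.0777 -0.0702]
slate x [-0.1101  0.1202]
foot end in tool [[ 0.05856652 -0.01275104]
 [ 0.05856448  0.00015707]
 [ 0.05856115  0.01358074]] [0.5229944  0.15802183 0.25000694]
0.23015134427965855
```

```bash
cat >> h.py <<'E'
T=np.radians(12.95);C=np.array([.5485,.0624]);EX=np.array([np.sin(T),-np.cos(T)]);EY=np.array([np.cos(T),np.sin(T)])
FREE=-1.87
def at(x,z): return [*(C+x*EX),z]
def F(n=8): return ft(n)[0][2]-FREE
E
python3 - <<'E'
from h import *
q=quat(T)
move_to(at(-.1,.2),q);move_l(at(-.1,.102),.12);hold(.2)
f=F();print("above",f)
z=.102;L=[]
while f<14.6 and z>.076:
    z-=.0007 if f<10 else min(.0007,max(.0002,(15-f)*.0004))
    move_l(at(-.1,z),.02);f=F(5)
    if f>1: L.append((round(z,4),round(f,1)))
    if f>19: break
print(L);print(F(20),state()["ee_pos"],state()["time"],state()["finger_gap"])
E
```

```text
above -0.11283210191082538
[(0.0936, np.float64(2.6)), (0.0929, np.float64(6.6)), (0.0922, np.float64(7.3)), (0.0915, np.float64(8.5)), (0.0908, np.float64(9.1)), (0.0901, np.float64(9.7)), (0.0894, np.float64(10.4)), (0.0887, np.float64(11.7)), (0.088, np.float64(11.9)), (0.0873, np.float64(12.7)), (0.0866, np.float64(13.7)), (np.float64(0.0861), np.float64(14.7))]
14.623738456829475 [0.52632366 0.15990935 0.08826916] 22.3333 0.029782546218673878
```

Run:
```python
from h import *
z=.0861-.0002
for x in np.r_[np.arange(-.09,.111,.01),.114]:
    move_l(at(x,z),.05)
    a,_=ft(6);f=a[2]-FREE
    print(round(x,3),round(z,4),"F",f.round(1),"along",(a[:2]@EX).round(1),"lat",(a[:2]@EY).round(1))
    if f>20 or f<9: print("STOP");break
    z-=float(np.clip((15.-f)*.0005,-.0008,.0008))
hold(.2);s=state();print(F(10),(s["ee_pos"][:2]-C)@EX,s["ee_pos"],s["time"])
im=get_image("wrist");cv2.imwrite("pics/w3.png",im["frame"])
im=get_image("top");cv2.imwrite("pics/t3.png",im["frame"][190:340,200:440])
```

```text
-0.09 0.0859 F 14.1 along -1.1 lat -0.6
-0.08 0.0854 F 14.6 along -1.4 lat -0.2
-0.07 0.0852 F 14.5 along -0.8 lat 0.1
-0.06 0.085 F 14.7 along -1.5 lat 0.2
-0.05 0.0848 F 14.9 along -1.8 lat -0.0
-0.04 0.0848 F 14.8 along -1.3 lat 0.2
-0.03 0.0847 F 14.9 along -1.3 lat 0.4
-0.02 0.0846 F 15.1 along -1.6 lat 0.4
-0.01 0.0847 F 15.2 along -1.3 lat 0.0
-0.0 0.0848 F 14.9 along -1.6 lat 0.4
0.01 0.0847 F 15.5 along -1.4 lat 0.2
0.02 0.085 F 15.1 along -1.2 lat 0.4
0.03 0.085 F 14.8 along -1.6 lat 0.6
0.04 0.0849 F 15.0 along -1.9 lat 0.4
0.05 0.0849 F 14.7 along -1.2 lat 0.1
0.06 0.0847 F 14.9 along -1.9 lat 0.1
0.07 0.0847 F 14.8 along -1.4 lat 0.6
0.08 0.0846 F 15.3 along -1.9 lat 0.4
0.09 0.0848 F 15.1 along -1.6 lat 0.4
0.1 0.0848 F 15.0 along -1.6 lat -0.3
0.11 0.0848 F 15.1 along -1.4 lat 0.5
0.114 0.0849 F 15.2 along -2.3 lat -0.0
15.429468619847473 0.11378826633062047 [ 0.57565503 -0.04811361  0.08806581] 32.3333
```

View pics/w3.png

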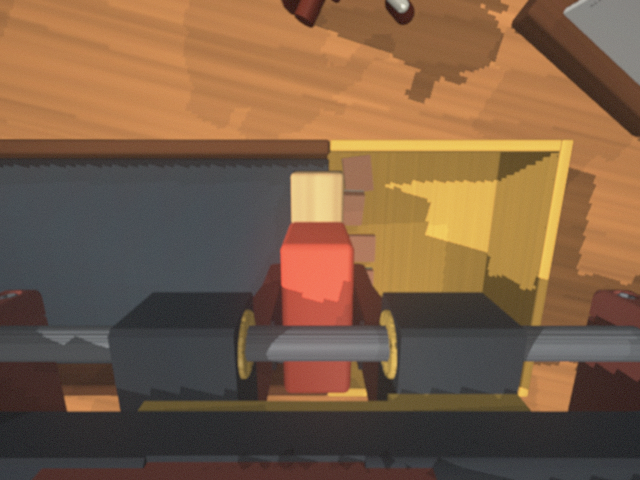

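The scraper is at the edge. Three flipped chips show in front of it around (357,172), (350,208) and (361,247). I'll check their height before lifting.

Run:
```python
from h import *
move_l(at(.119,.0850),.04);print(F(6))
im=get_image("wrist");W=cloud(im)
for u,v in((357,175),(356,208),(364,247),(370,270),(430,200)): print(W[v,u,2].round(3),((W[v,u,:2]-C)@EX).round(3))
move_l(at(.119,.25),.15)
move_l(at(.06,.25),.2)
hold(.1);im=get_image("wrist");W=cloud(im);cv2.imwrite("pics/w4.png",im["frame"]);print(F(),state()["finger_gap"],state()["time"])
```

```text
14.927628501807671
0.014 0.146
0.006 0.147
0.013 0.153
0.004 0.159
0.006 0.2
-0.04954057999957184 0.029974018692903514 35.0
```

View pics/w4.png

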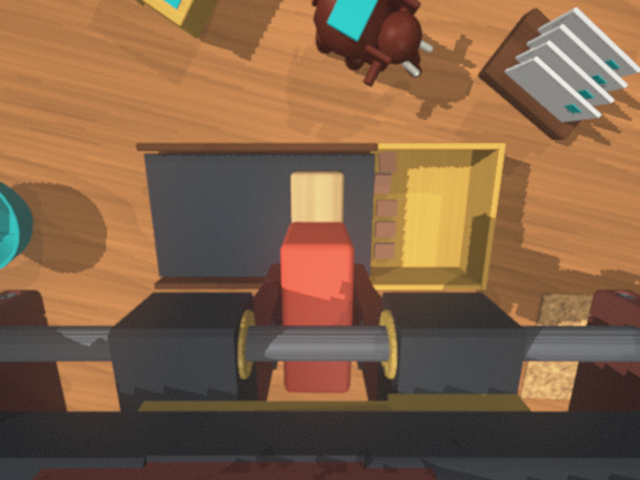

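All five chips lie in the tray along column ~386, rows 160-252, and the slate is clear. Now the scraper goes back to its mat.

Run:
```python
from h import *
m=[.4503,-.3643];q=quat(np.radians(10.6))
move_to([*m,.2],q);move_l([*m,.053],.12);hold(.2)
z=.053;f=F(6)
while f<2 and z>.044:
    z-=.0007;move_l([*m,z],.02);f=F(5)
print(z,f);gripper_open();hold(.3)
move_l([*m,.2],.15);move_l([m[0],m[1],.33],.2);hold(.3)
im=get_image("wrist");cv2.imwrite("pics/w5.png",im["frame"]);W=cloud(im)
h=cv2.cvtColor(im["frame"],cv2.COLOR_BGR2HSV);k=((h[...,0]<8)|(h[...,0]>172))&(h[...,1]>130)&(W[...,2]>.07)&(W[...,2]<.085)
k[270:]=0;v,u=np.where(k);P=ray(im,np.c_[u,v],.077);print(cv2.minAreaRect((P*1000).astype(np.float32)),np.median(W[k][:,2]),state()["time"])
```

```text
0.0488 2.0800723085133166
((449.91424560546875, -364.422119140625), (68.78205871582031, 28.478418350219727), 10.120463371276855) 0.07684776960098538 43.725
```

View pics/w5.png

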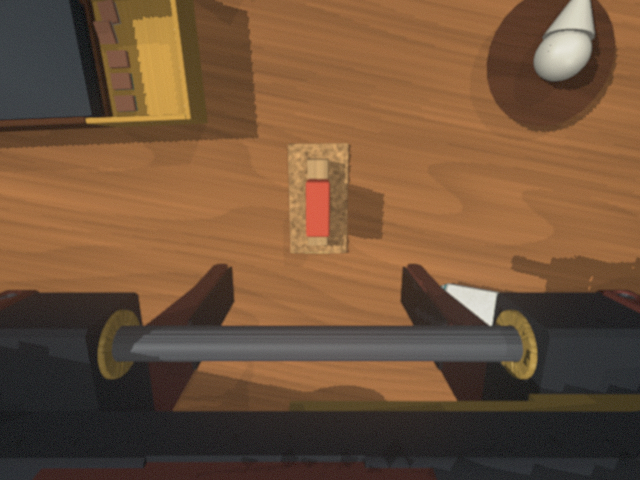

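The scraper stands upright at the centre of its mat (318,200), released, and the five chips lie in the tray at the upper left.

```bash
python3 -c "
from bench import *
print(job_done())"
```

```text
the job is handed in; nothing more can be done
None
```

I swept all five chips into the tray at about 15 N (14.1–15.5 N measured), stood the scraper back on the middle of its mat, and handed the job in at about 44 s; the judge returned no verdict.

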